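# Show the shoe heel to the inspection camera

### The arm

A 6-joint arm with a two-finger parallel gripper is mounted at the origin on the work surface. World frame = base frame: x ahead of the robot, y to its left, z up, the work surface at z = 0. Lengths are in m, angles in rad, forces in N, time in s.
With the tool pointing down it reaches from about 0.35 to 0.925 m from the base axis. Payload 6.4 kg.
Tool frame: the origin (TCP) lies at the very end of the fingers, on their centre line; the grasp point (between the pads) lies 19 mm behind it (arm.tcp_to_grasp is the distance from the TCP to the grasp point, in m); z points along the fingers, y is the line along which they close (so a half turn about z gives the same grasp; the last joint's range is limited). The gripper opens to 85 mm and grips with 20 to 120 N. Pads are 22 mm wide; open, the fingers measure 114 mm over their backs; the gripper's body (76 mm by 85 mm) begins 54 mm behind the grasp point. The pads swing forward as they close: fully open they stand 13 mm farther back than shut.
Start: joints at [0.954, 0.245, 1.558, -0, 1.339, -0.174], TCP at [0.279, 0.587, 0.231] pointing down, gripper open.
Joint ranges: [-3.13, 3.13], [-1.02, 2.26], [0.13, 2.54], [-0.95, 4.09], [0.21, 2.88], [-2.74, 2.74]. Speed limits (rad/s): [2.57, 2.57, 3.14, 3.14, 3.14, 3.14].

### API

Orientations are given as a rotation vector (axis times angle).
In Python, from station import arm gives the robot as it stands.
- The arm moves only by the tool drive_tool, never from a script. Its argument "steps" is text: rows parted by semicolons, each of 7 numbers parted by spaces: the shift along the tool's x, y, z in m, then the turn, a rotation vector about the tool's x, y, z in degrees, then the gripper's target within -1 to 1 (fully open at 1, half-way at 0, shut at -1). In form: x y z ax ay az jaw; .... A call has exactly 5 rows; each row is the pose to reach, as a shift and turn from the pose commanded when the call began, along the tool's axes at that moment; what a row does not reach only later rows make up. A row lasts 1/12 s, in which the tool goes at most 41.7 mm and 7.16 degrees, less where a joint would pass 70% of its speed; a pose out of reach is approached as far as the arm can. A call with a gripper value outside its range is refused whole. The fingers move at their own pace and stop on an object; the grip force is fixed at half the most. Time passes only in rows, so rows that repeat a pose let the fingers close, or fill a call up. It gives the time, the measured TCP pose, the force, the opening and the grip force at its end, in the units of the state.
- arm.sense(): the state, without advancing time (a new reading comes with each control period).
- arm.capture(name): name is "side" or "top"; returns a dict with "image" (420x560x3 uint8, red, green, blue), "z_map" (420x560 float32, m along the optical axis (not along the pixel's ray), 0 where there is no reading), "fovy" (degrees; the focal length in pixels is half the picture's height over the tangent of half this angle, whatever the lens; pixels are square), "cx", "cy" (the principal point, pixels), "eye" and "attitude" of the camera in the world. Camera axes: x right, y up, looking along -z (the intrinsics and any distortion apply to the point x, -y, -z); pixel columns grow to the right and rows downward; lengths in m; the calibration is good to about 2 mm. A picture is of the moment at which its call begins.
- arm.finish_job(): hands the job in; it is judged then, once.
The state is a dict: "clock": time; "joint_pos": joint angles; "qvel": joint speeds; "joint_efforts": joint torques, N m; "position": TCP position; "ee_rot": TCP orientation; "ft_force": force on the tool from outside, world axes, zero at the start; "ft_torque": the same for the moment, N m; "finger_gap": opening from 0.0 (shut) to 1.0 (fully open); "gripper_force": force on a finger pad.
Only numpy, scipy, OpenCV 4.12 (cv2) and the standard library are available. Lean on these libraries where they do the work, as an engineer would, in place of code of your own. Each camera call takes 0.05 s, during which the arm holds its last target. There are 200 camera calls.

### The job

A steel punch with red bands has been left standing in the screw hole of the brown shoe heel in the bench tray: take it out, drop it end-down into either empty hole of the wooden punch rack and let go of it. Then pick the heel out of the tray and hold it up in the air to the inspection camera, without touching the camera or its stand: its flat front face centred on the line of sight, square to it and 16 cm from the lens, the side with the hole uppermost and the heel not rolled relative to the camera (the camera looks down at a slant, so the heel leans back to match). Finish while still holding the heel there, at rest, and leave the other things on the bench where they are.

Things in the scene. Friction and masses are not known exactly. Their poses are not given: they have to be found in the camera images.
- heel: Brown stacked-leather shoe heel, black underside, 73 long x 52 wide x 42 high, about 0.15 kg, standing in the tray's large compartment. Origin: on the underside, below its centre of mass; x to the flat pale front face (34 mm away; the round back ends 39 mm away at -x); y across: flat parallel sides at +26 and -26 mm, from x = -13 to +34 (grip there near x = 0); z up.
- heel_face (a point): Centre of the heel's flat pale front face, 34 mm forward of and 21 mm above the heel's origin; axes as the heel's. This is the point to show to the camera.
- heel_hole (a point): Mouth of the screw hole in the heel's top, 20.5 mm forward of and 42 mm above the heel's origin; 13.5 mm wide, 25 mm deep, straight down.
- punch: Round steel punch with two red bands, 12 mm thick, 120 long, about 0.09 kg. It starts standing loosely in the heel's hole, 25 mm deep, its upper 95 mm in the clear; lifted straight up it comes free. Origin at the centre of its lower, slightly chamfered end; z along it to the top.
- punch_tip (a point): Centre of the punch's lower end.
- punch_top (a point): Centre of the punch's upper end, 120 mm from the lower.
- rack: Fixed pale wooden punch rack, a block 75 (x) x 200 (y) x 50 high, origin under its centre, z up. Three holes in a row along its y at -65, 0 and +65 mm, each 15 mm wide and 40 mm deep, floor 10 mm above the bench. The hole at +65 already holds the spare punch, whose top is 130 mm above the bench.
- rack_hole0 (a point): Centre of the mouth of the empty end hole of the rack, 50 mm above the bench; axes as the rack's.
- rack_hole1 (a point): Centre of the mouth of the empty middle hole of the rack, 50 mm above the bench; axes as the rack's.
- tray: Fixed wooden bench tray 250 (x) x 200 (y), walls 30 high and 6 thick, floor 5 mm above the bench; origin under its centre. The large compartment, 171 x 188 inside, is centred 33 mm to -x of the origin; three small bins of nails lie to +x of it.
- stand: Fixed inspection camera: round dark foot 100 wide, a steel post 14 thick and 410 high, and a grey camera head 370 mm above the bench with a black lens barrel 40 wide. Origin under the centre of the foot; it looks to its -x.
- lens (a point): Centre of the front of the camera's lens. The camera looks along this frame's -x, sloping 25 degrees down towards the robot's side; y is level, z is the camera's own upward direction.
- view (a point): The point in the air on the line of sight 160 mm in front of the lens, about 280 mm above the bench; axes as the lens's: +x points back at the lens. The heel is shown rightly when its front-face point is here and its x and z axes point along this frame's x and z.
- spare_heel: Bystander: black shoe heel without a hole, 73 x 52 x 30 high; origin under it.
- spare_punch: Bystander: dark steel punch with blue bands, 12 thick, 120 long, standing loose in the rack; origin at its lower end.
- hammer: Bystander: hammer lying on the bench, 280 long.
- polish: Bystander: flat red tin with a white lid, 76 wide, 28 high.
- jar: Bystander: amber jar with a yellow lid, 60 wide, 85 high.
- buffer: Bystander: round orange-brown buffing pad, 66 wide, 38 high.
- brush: Bystander: brush with a wooden handle lying on the bench, 180 long.
Mind the look-alikes: they are no part of the job. Of the things that look like the heel, the largest one is meant.

How it is judged:
By the outcome, as a careful person would: the job done as asked, in the order asked, and still so for the second after the job is handed in, while the arm keeps its last pose, push and grip.
It also fails if it takes over 72 s, if anything falls off the work surface, if the arm or the gripper's body presses on something with over 40 N, if the wrist force passes 120 N, or if a joint passes its speed limit or range.

## Working session

There is one attempt and no reset: what is moved stays moved. The work goes in short steps, Python scripts to look and compute and a tool call to move; the robot and the scene stay as the last step left them, time stands still between calls to the robot, and variables do not carry over. Pictures are saved under pics/ and viewed, at most 10 in all, crops included, and the job is handed in when it is done.

Besides the shell and the picture viewer there is one more tool, called after "Call:" as a command line: name --argument value ..., lists and objects as JSON in quotes. drive_tool: Moves the arm, as the interface text tells. Its arguments: {"type":"object","properties":{"steps":{"type":"string"}},"required":["steps"]}

```bash
ls; mkdir -p pics; python3 - <<'E'
from station import arm
import cv2,numpy as np
for n in("side","top"):
    d=arm.capture(n); cv2.imwrite(f"pics/{n}0.png",d["image"][:,:,::-1]); np.savez(f"{n}0.npz",**d)
    print(n,{k:v for k,v in d.items() if k not in("image","z_map")}, d["z_map"].min(),d["z_map"].max())
print(arm.sense(),arm.tcp_to_grasp)
E
```

```text
pics
side {'fovy': 44.90371410222545, 'cx': 275.272378185324, 'cy': 205.2427902315385, 'eye': array([-0.42313452,  0.97847586,  1.14812406]), 'attitude': array([ 0.48123177, -1.11531768, -2.14424418])} 0.0 3.9999871
top {'fovy': 53.23455523830982, 'cx': 279.64612459257836, 'cy': 212.409341718998, 'eye': array([0.3542155 , 0.03204734, 1.49299924]), 'attitude': array([ 0.10937225, -0.1156247 , -1.56732637])} 0.0 2.4248836
{'clock': 0.1, 'joint_pos': array([ 9.53893290e-01,  2.45763854e-01,  1.55888579e+00,  2.43284034e-06,
        1.33869240e+00, -1.74096448e-01]), 'qvel': array([-0.00155626, -0.00156596, -0.00314738, -0.00279035,  0.00146705,
        0.00079445]), 'joint_efforts': array([-4.12757545e-04, -4.30669141e+01, -3.27129936e+01, -1.09633895e-04,
        2.83182795e-03, -3.77967055e-06]), 'position': array([0.27821058, 0.58690199, 0.23028136]), 'ee_rot': array([-6.89742375e-01, -3.06424630e+00,  2.53383022e-03]), 'ft_force': array([ 0.40510585, -0.59544899, -0.39741615]), 'ft_torque': array([-0.01147959,  0.02656767,  0.03879532]), 'gripper_force': 0.0, 'finger_gap': 1.000431303661937} 0.0187
```

View pics/side0.png

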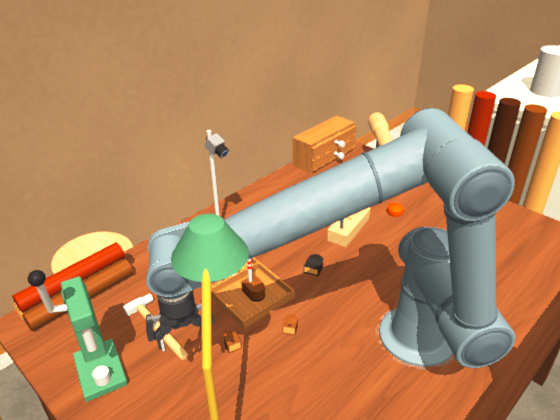

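View pics/top0.png

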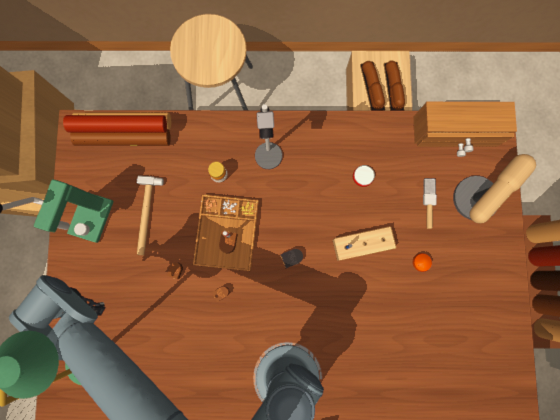

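The side view shows the heel with its punch in the tray near (253,285), the rack at (350,225) and the camera stand at (215,150). In the top view the tray is near (227,232), the heel (229,238), the rack (365,243), the stand foot (268,155) and the lens head (265,120). The small brown things at (222,292) and (177,268) and the black heel at (292,257) are look-alikes.

```bash
cat > h.py <<'E'
import numpy as np, cv2
from scipy.spatial.transform import Rotation as R
def K(d): f=210/np.tan(np.radians(float(d["fovy"]))/2); return f,float(d["cx"]),float(d["cy"])
def rays(d,uv):
    f,cx,cy=K(d); uv=np.atleast_2d(uv).astype(float)
    r=np.c_[(uv[:,0]-cx)/f,-(uv[:,1]-cy)/f,-np.ones(len(uv))]
    return r@R.from_rotvec(d["attitude"]).as_matrix().T
def onplane(d,uv,z): r=rays(d,uv); return d["eye"]+r*((z-d["eye"][2])/r[:,2])[:,None]
def proj(d,P):
    f,cx,cy=K(d); p=(np.atleast_2d(P)-d["eye"])@R.from_rotvec(d["attitude"]).as_matrix()
    return np.c_[cx+f*p[:,0]/-p[:,2],cy-f*p[:,1]/-p[:,2]]
def cloud(d):
    v,u=np.mgrid[0:420,0:560]; r=rays(d,np.c_[u.ravel(),v.ravel()])
    return (d["eye"]+r*d["z_map"].ravel()[:,None]).reshape(420,560,3)
def crop(d,x0,y0,x1,y1,s,fn): cv2.imwrite(fn,cv2.resize(np.ascontiguousarray(d["image"][y0:y1,x0:x1,::-1]),None,fx=s,fy=s,interpolation=cv2.INTER_CUBIC))
def tri(d1,p1,d2,p2):
    a=rays(d1,p1)[0];b=rays(d2,p2)[0];a/=np.linalg.norm(a);b/=np.linalg.norm(b)
    s=np.linalg.lstsq(np.c_[a,-b],d2["eye"]-d1["eye"],rcond=None)[0]
    A=d1["eye"]+a*s[0];B=d2["eye"]+b*s[1]; return (A+B)/2,np.linalg.norm(A-B)
E
python3 - <<'E'
from h import *
for n in("side","top"):
    d=dict(np.load(f"{n}0.npz")); C=cloud(d); np.save(n+"C.npy",C)
    # bench heights near things
    pts={"side":[(300,300),(330,250),(350,225),(216,150)],"top":[(330,190),(420,300),(365,243),(268,155),(265,120)]}[n]
    for u,v in pts: print(n,u,v,C[v,u].round(4))
d=dict(np.load("top0.npz")); crop(d,185,100,325,205+0,5,"pics/t1.png")
a=cv2.resize(np.ascontiguousarray(d["image"][185:285,185:265,::-1]),None,fx=5,fy=5,interpolation=cv2.INTER_CUBIC)
b=cv2.resize(np.ascontiguousarray(d["image"][215:275,325:405,::-1]),None,fx=5,fy=5,interpolation=cv2.INTER_CUBIC)
c=np.zeros((500,800,3),np.uint8); c[:,:400]=a; c[:300,400:]=b
cv2.imwrite("pics/t2.png",c)
s=dict(np.load("side0.npz"))
a=cv2.resize(np.ascontiguousarray(s["image"][250:330,205:305,::-1]),None,fx=4,fy=4,interpolation=cv2.INTER_CUBIC)
b=cv2.resize(np.ascontiguousarray(s["image"][125:225,195:245,::-1]),None,fx=4,fy=4,interpolation=cv2.INTER_CUBIC)
e=cv2.resize(np.ascontiguousarray(s["image"][195:255,315:385,::-1]),None,fx=4,fy=4,interpolation=cv2.INTER_CUBIC)
c=np.zeros((580,800,3),np.uint8); c[:320,:400]=a; c[:400,400:600]=b; c[330:570,:280]=e
cv2.imwrite("pics/s2.png",c)
E
```

```text
side 300 300 [ 0.3416  0.1241 -0.0048]
side 330 250 [ 0.4257 -0.1246  0.0007]
side 350 225 [ 0.4286 -0.2373  0.0474]
side 216 150 [0.7542 0.0819 0.3599]
top 330 190 [ 0.6514 -0.1563  0.0028]
top 420 300 [ 0.2603 -0.4655 -0.0014]
top 365 243 [ 0.458  -0.2734  0.023 ]
top 268 155 [0.7775 0.0685 0.0176]
top 265 120 [0.7682 0.0678 0.394 ]
```

View pics/t2.png

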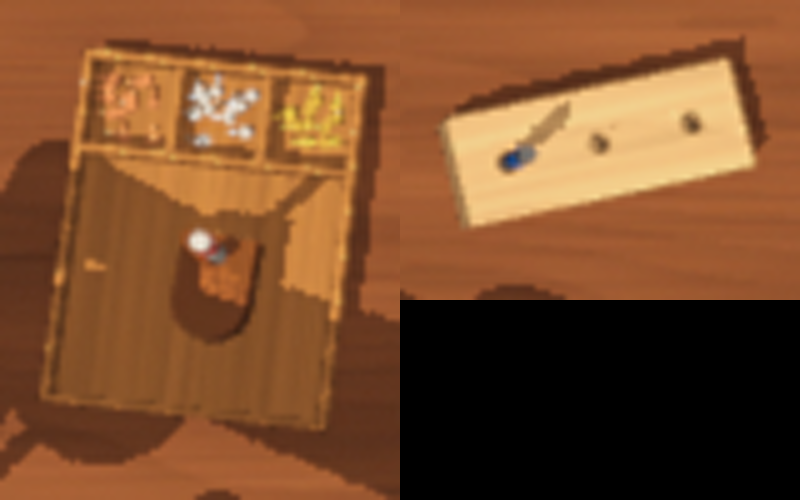

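View pics/s2.png

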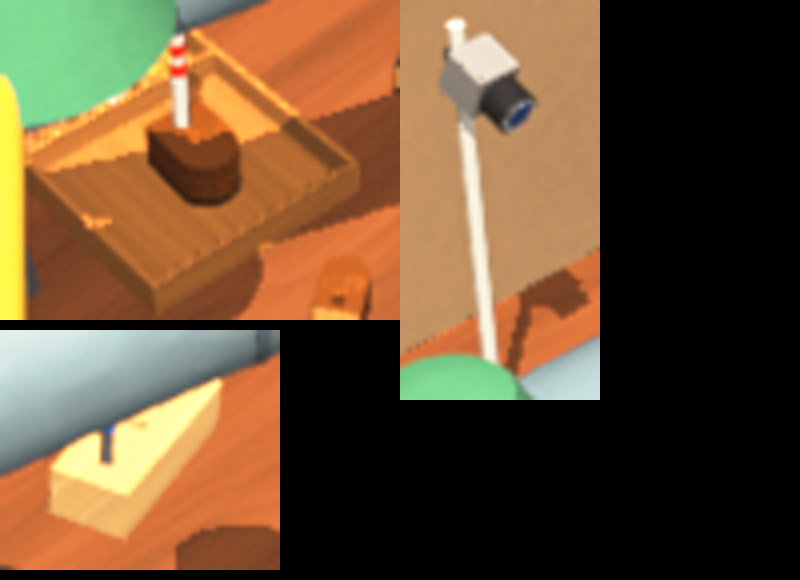

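The top crop shows the heel with its front towards +x and the punch top at crop (198,241), with the rack's empty holes at crop (598,144) and (690,123) and the spare punch at the left (+y) end. The side crop shows the lens (blue disc) at crop (518,113).

```bash
cat > meas.py <<'E'
from h import *
t=dict(np.load("top0.npz")); s=dict(np.load("side0.npz")); Ct=np.load("topC.npy"); Cs=np.load("sideC.npy")
def box(C,lo,hi): return np.all((C>lo)&(C<hi),axis=2)
# noise on bench
for C,n in((Ct,"top"),(Cs,"side")):
    m=box(C,(.3,-.15,-.02),(.4,-.05,.02)); print(n,"bench z",C[m][:,2].mean(),C[m][:,2].std(),m.sum())
# rack: colour
hsv=cv2.cvtColor(t["image"],cv2.COLOR_RGB2HSV)
sub=np.zeros((420,560),bool); sub[215:275,325:405]=1
m=sub&(hsv[...,2]>185)&(hsv[...,1]<160); 
c=max(cv2.findContours(m.astype(np.uint8),0,1)[0],key=cv2.contourArea)
P=onplane(t,c[:,0,:],.05)[:,:2]; rr=cv2.minAreaRect(P.astype(np.float32)*1000); print("rack top rect mm",rr, "tophght",np.median(Ct[m][:,2]))
m2=sub&(Ct[...,2]>.035)&(Ct[...,2]<.065)
P=Ct[m2]; print("cloud rack",cv2.minAreaRect(P[:,:2].astype(np.float32)*1000),P[:,2].mean())
g=cv2.cvtColor(t["image"],cv2.COLOR_RGB2GRAY).astype(float)
for (u,v) in((444/5+324.6-0+0,0),):pass
for cu,cv in((598,144),(690,123)):
    u0=int(325+(cu-400)/5);v0=int(215+cv/5); w=g[v0-4:v0+5,u0-4:u0+5]; wt=np.clip(np.percentile(w,60)-20-w,0,None)
    yy,xx=np.mgrid[v0-4:v0+5,u0-4:u0+5]; p=(np.sum(xx*wt)/wt.sum(),np.sum(yy*wt)/wt.sum()); print("hole px",p,onplane(t,p,.05))
# heel cloud
for C,n in((Ct,"top"),(Cs,"side")):
    m=box(C,(.40,.12,.03),(.60,.30,.3)); 
    if n=="top": m[:185]=0
    P=C[m]; print(n,"tall pts",m.sum(),P.min(0),P.max(0)); hh,e=np.histogram(P[:,2],20); print(hh,e.round(3))
    np.save(n+"heel.npy",P)
E
python3 meas.py
```

```text
top bench z 0.00017890468273043845 0.0032304757529263667 807
side bench z -0.0007128531326561812 0.0026812273313671555 570
rack top rect mm ((455.6457824707031, -265.75848388671875), (76.62777709960938, 201.74757385253906), 12.008817672729492) tophght 0.05019012575180992
cloud rack ((455.958251953125, -265.8724365234375), (74.81072998046875, 201.40032958984375), 12.02936840057373) 0.05016888999726315
hole px (np.float64(364.5816326530612), np.float64(243.298833819242)) [[ 0.45509731 -0.26634815  0.05      ]]
hole px (np.float64(382.87028301886795), np.float64(239.34787735849056)) [[ 0.46876067 -0.32989916  0.05      ]]
top tall pts 381 [0.4085098  0.12208263 0.03009225] [0.59865409 0.29159484 0.14476918]
[ 69  23 139 117  10   0   0   1   0   2   2   0   0   1   1   1   1   1
   3  10] [0.03  0.036 0.042 0.047 0.053 0.059 0.064 0.07  0.076 0.082 0.087 0.093
 0.099 0.105 0.11  0.116 0.122 0.128 0.133 0.139 0.145]
side tall pts 463 [0.40467927 0.12003625 0.03002583] [0.5585334  0.29564593 0.14094807]
[ 85  35 138 123   6   4   4   7   3   7   6   5   5   3   8   5   5   6
   5   3] [0.03  0.036 0.041 0.047 0.052 0.058 0.063 0.069 0.074 0.08  0.085 0.091
 0.097 0.102 0.108 0.113 0.119 0.124 0.13  0.135 0.141]
```

View pics/t1.png

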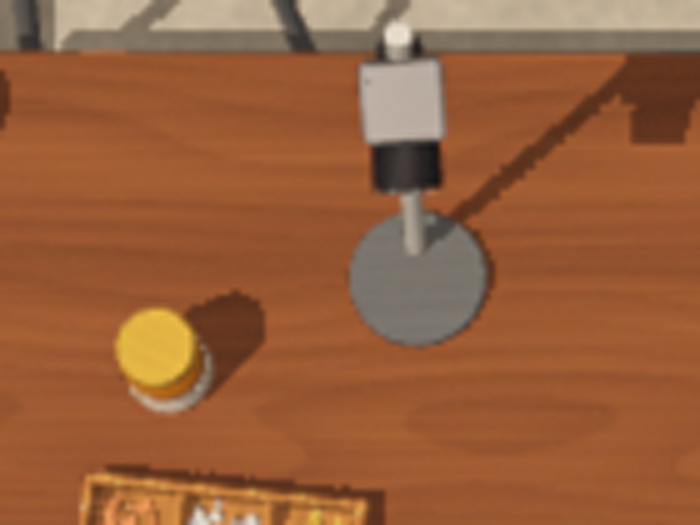

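```bash
cat > meas2.py <<'E'
from h import *
t=dict(np.load("top0.npz")); s=dict(np.load("side0.npz")); Ct=np.load("topC.npy"); Cs=np.load("sideC.npy")
# heel mask by depth, tray interior: connected component near punch
for d,C,n,seed in((t,Ct,"top",(229,238)),(s,Cs,"side",(253,290))):
    zm=((C[...,2]>.037)&(C[...,2]<.3)).astype(np.uint8)
    k,l=cv2.connectedComponents(zm,connectivity=4); m=l==l[seed[1],seed[0]]
    m&=C[...,2]<.06
    v,u=np.nonzero(m); P=onplane(d,np.c_[u,v],.047)[:,:2]*1000
    r=cv2.minAreaRect(P.astype(np.float32)); print(n,"heel",m.sum(),r,P.mean(0)); np.save(n+"top.npy",P)
    sub=np.zeros(m.shape,bool); y0,x0=v.min()-30,u.min()-15; sub[y0:v.max()+5,x0:u.max()+15]=1
    # punch points
    q=sub&(C[...,2]>.07)&(C[...,2]<.2); Q=C[q]; print(n,"punch n",len(Q),"axis xy at heights:")
    for a,b in((.06,.08),(.08,.1),(.1,.12),(.12,.15)):
        w=sub&(C[...,2]>a)&(C[...,2]<b); 
        if w.sum(): vv,uu=np.nonzero(w); print(a,b,w.sum(),C[w].mean(0).round(4),"px",uu.mean(),vv.mean())
# stand
for d,C,n in((t,Ct,"top"),(s,Cs,"side")):
    m=np.all((C>(.6,-.05,.30))&(C<(.9,.2,.45)),axis=2); Q=C[m]; img=d["image"][m].astype(int)
    print(n,"head",m.sum(),Q.min(0),Q.max(0))
    dark=img.max(1)<75; print(" dark",dark.sum(),Q[dark].mean(0),Q[dark].min(0),Q[dark].max(0))
    blue=(img[:,2]>img[:,0]+25); vv,uu=np.nonzero(m); print(" blue",blue.sum(),Q[blue].mean(0) if blue.sum() else "", uu[blue].mean() if blue.sum() else "",vv[blue].mean() if blue.sum() else "")
    if n=="top":
        li=~dark&(img.min(1)>120)&(Q[:,0]<.79); r=cv2.minAreaRect(np.c_[uu[li],vv[li]].astype(np.float32)); print(" box px",r)
        k=(img.max(1)<75); print(" barrel px rect",cv2.minAreaRect(np.c_[uu[k],vv[k]].astype(np.float32)))
# foot
hsv=cv2.cvtColor(t["image"],cv2.COLOR_RGB2HSV); m=np.zeros((420,560),np.uint8); m[138:172,250:286]=1
m&=((hsv[...,1]<60)).astype(np.uint8); c=max(cv2.findContours(m,0,1)[0],key=cv2.contourArea)
c=c[c[:,0,1]>143]; el=cv2.fitEllipse(c); print("foot",el,[onplane(t,el[0],z) for z in(0,.012)],"z",np.median(Ct[m>0][:,2]))
E
python3 meas2.py
```

```text
top heel 283 ((460.3496398925781, 208.36338806152344), (53.260005950927734, 72.43867492675781), 80.86690521240234) [460.37539194 207.67855851]
top punch n 23 axis xy at heights:
0.06 0.08 1 [0.4782 0.202  0.0705] px 228.0 236.0
0.08 0.1 4 [0.4792 0.2024 0.0883] px 227.25 235.25
0.1 0.12 3 [0.481  0.2002 0.1139] px 227.0 234.0
0.12 0.15 15 [0.4816 0.205  0.1388] px 224.6 233.13333333333333
side heel 296 ((454.64422607421875, 214.3204345703125), (57.52587890625, 80.4920883178711), 79.7877197265625) [456.73942013 213.0919481 ]
side punch n 66 axis xy at heights:
0.06 0.08 14 [0.4774 0.2091 0.0713] px 249.57142857142858 275.07142857142856
0.08 0.1 22 [0.4771 0.2081 0.0899] px 249.5909090909091 270.5
0.1 0.12 18 [0.4764 0.2075 0.1104] px 249.55555555555554 265.5
0.12 0.15 18 [0.4755 0.2093 0.1294] px 249.05555555555554 261.22222222222223
top head 475 [0.72521878 0.04596947 0.35077904] [0.80920413 0.0907255  0.41513718]
 dark 126 [0.74382233 0.06573389 0.37141853] [0.7274795  0.04895009 0.35689008] [0.80617569 0.08274015 0.38842165]
 blue 0   
 box px ((264.7896728515625, 119.97587585449219), (15.197322845458984, 15.695597648620605), 85.2363510131836)
 barrel px rect ((266.0, 122.5), (29.0, 12.0), 90.0)
side head 437 [0.72077541 0.04278971 0.30050948] [0.80714565 0.0966528  0.41136942]
 dark 73 [0.73931845 0.07732686 0.36652504] [0.72305364 0.05870071 0.34791093] [0.75562695 0.08995315 0.37875125]
 blue 12 [0.72978564 0.06774698 0.35060896] 224.41666666666666 153.41666666666666
foot ((268.0897521972656, 155.284912109375), (25.163372039794922, 26.1389102935791), 95.29879760742188) [array([[0.78146827, 0.06860389, 0.        ]]), array([[0.77803422, 0.06831007, 0.012     ]])] z 0.014972124181023894
```

```bash
cat > meas3.py <<'E'
from h import *
t=dict(np.load("top0.npz")); s=dict(np.load("side0.npz")); Ct=np.load("topC.npy"); Cs=np.load("sideC.npy")
im=t["image"].astype(float)
# box: low saturation light pixels; front/back edges by columns, sides by rows, subpixel at half level in blue channel (brown has low blue)
sat=im[...,2]  # blue channel: box ~190, brown ~40, barrel ~25
def cross(a,lev,start,step):
    i=start
    while a[i]>lev: i+=step
    j=i-step; return j+step*(a[j]-lev)/(a[j]-a[i])
B=sat; L=110
fr=np.array([(u,cross(B[:,u],L,120,1)) for u in range(260,271)]); bk=np.array([(u,cross(B[:,u],L,120,-1)) for u in list(range(269,272))])
P=onplane(t,fr,.39); k=np.polyfit(P[:,1],P[:,0],1); print("front edge yaw deg",np.degrees(np.arctan(-k[0])),"resid mm",np.std(P[:,0]-np.polyval(k,P[:,1]))*1e3)
lt=np.array([(cross(B[v,:],L,265,-1),v) for v in range(114,127)]); rt=np.array([(cross(B[v,:],L,265,1),v) for v in range(114,127)])
zs=np.array([np.median(Ct[v,260:270,2]) for v in range(114,127)]); zf=np.polyval(np.polyfit(range(114,127),zs,1),range(114,127))
mids=np.vstack([onplane(t,((lt+rt)/2)[i],zf[i]) for i in range(13)]); print("box mids",mids[[0,6,12]].round(4))
wd=[np.linalg.norm(onplane(t,lt[i],zf[i])-onplane(t,rt[i],zf[i])) for i in range(13)]; print("box width",np.mean(wd))
# barrel: dark in red channel (brown ~150)
Rr=-im[...,0]; bm=[]
for v in range(130,137):
    a=cross(Rr[v,:],-85,266,-1);b=cross(Rr[v,:],-85,266,1); z=np.median(Ct[v,262:270,2]); p=onplane(t,(a,v),z-.01)[0];q=onplane(t,(b,v),z-.01)[0]; bm.append((p+q)/2); print("barrel",v,a,b,z.round(3),np.linalg.norm(p-q).round(4))
bm=np.array(bm); A=np.vstack([mids,bm[:-1]]); k=np.polyfit(A[:,0],A[:,1],1); print("sym plane yaw",np.degrees(np.arctan(k[0])),"y at x=.73,.778",np.polyval(k,.73),np.polyval(k,.778), "resid",np.std(A[:,1]-np.polyval(k,A[:,0])))
print(bm.round(4))
# post cap
m=np.zeros((420,560),bool); m[100:111,258:271]=1; m&=(im.min(2)>150); v,u=np.nonzero(m); print("cap px",u.mean(),v.mean(),m.sum(),onplane(t,(u.mean(),v.mean()),.41),Ct[m].mean(0))
# post in side view and foot-top in side; lens disc in side: ellipse fit of blue
si=s["image"].astype(int); m=np.zeros((420,560),np.uint8); m[140:165,212:236]=1; m&=(si[...,2]>si[...,0]+15).astype(np.uint8); v,u=np.nonzero(m); print("blue",m.sum(),u.mean(),v.mean(),onplane(s,(u.mean(),v.mean()),.3476))
# punch: side midline and top
print("tri punch top from top disc", onplane(t,(224.6,233.1),.142))
m=np.zeros((420,560),bool);m[255:283,243:257]=1; m&=(Cs[...,2]>.06)&(Cs[...,2]<.145); v,u=np.nonzero(m)
for lo,hi in((257,264),(264,272),(272,279)):
    w=(v>=lo)&(v<hi); print("side punch",u[w].mean(),v[w].mean(), onplane(s,(u[w].mean(),v[w].mean()),Cs[v[w],u[w],2].mean())[0])
print("side cam xy",s["eye"])
E
python3 meas3.py
```

```text
front edge yaw deg 4.415880790829138 resid mm 0.1954044411001779
box mids [[0.7838 0.0691 0.3981]
 [0.7691 0.0686 0.3918]
 [0.7542 0.0671 0.3854]]
box width 0.04410175661667303
barrel 130 259.14814814814815 272.4698795180723 0.374 0.0373
barrel 131 259.1666666666667 272.5394736842105 0.374 0.0374
barrel 132 259.12 272.5890410958904 0.372 0.0378
barrel 133 259.17391304347825 272.62857142857143 0.372 0.0377
barrel 134 259.1914893617021 272.8813559322034 0.371 0.0384
barrel 135 259.24 272.85483870967744 0.371 0.0382
barrel 136 259.35714285714283 272.75384615384615 0.37 0.0376
sym plane yaw 4.662808213453719 y at x=.73,.778 0.06507718155317647 0.06899213325647197 resid 0.00018394152863074266
[[0.7503 0.0664 0.364 ]
 [0.7473 0.0662 0.3642]
 [0.7452 0.0663 0.362 ]
 [0.7421 0.0661 0.3624]
 [0.7397 0.0658 0.3609]
 [0.7368 0.0657 0.3608]
 [0.7342 0.0657 0.3599]]
cap px 265.54545454545456 104.56818181818181 44 [[0.80585787 0.06605677 0.41      ]] [ 1.03999791  0.08103529 -0.14360901]
blue 14 224.64285714285714 153.07142857142858 [[0.73538593 0.06226283 0.3476    ]]
tri punch top from top disc [[0.48138545 0.2046134  0.142     ]]
side punch 249.1578947368421 261.3157894736842 [0.47550295 0.20886839 0.12871842]
side punch 249.5 267.5 [0.47700584 0.20777355 0.10205726]
side punch 249.61904761904762 274.1904761904762 [0.47697069 0.20904019 0.07526363]
side cam xy [-0.42313452  0.97847586  1.14812406]
```

```bash
cat >> meas3.py <<'E'
print("-----")
for u in range(261,272):
    c=cross(Rr[:,u],-75,133,1); print(u,round(c,2),onplane(t,(u,c),.3657)[0].round(4),im[134:141,u,0].astype(int))
from_side=np.all((Cs>(.70,.03,.32))&(Cs<(.76,.11,.40)),axis=2)
m=from_side&(si.max(2)<75); v,u=np.nonzero(m); 
mm=np.zeros((420,560),np.uint8); mm[140:165,212:236]=(si[140:165,212:236].max(2)<100)|(si[140:165,212:236,2]>si[140:165,212:236,0]+15)
v,u=np.nonzero(mm); print("barrel side hull extremes", u.min(),u.max(),v.min(),v.max())
for psi in(4.5,):
    c=np.radians(psi); X=np.array([np.cos(c)*np.cos(.4363),np.sin(c)*np.cos(.4363),np.sin(.4363)]); Y=np.array([-np.sin(c),np.cos(c),0]); Z=np.cross(X,Y)
    l=np.array([.7301,.0651,.3476]); a=np.linspace(0,2*np.pi,9)[:-1]
    print("pred rim px side",proj(s,l+.02*(np.cos(a)[:,None]*Y+np.sin(a)[:,None]*Z)).round(1).tolist(),proj(s,l),"top rim",proj(t,l+.02*Z))
print(s["image"][144:162,216:234].max(2)); print((si[...,2]-si[...,0])[144:162,216:234])
E
python3 meas3.py | sed -n '/-----/,$p'
```

```text
-----
261 137.48 [0.728  0.0796 0.3657] [ 43  42  41  51 101 154 159]
262 137.4 [0.7282 0.0769 0.3657] [ 49  49  50  57 102 154 159]
263 137.06 [0.7292 0.0741 0.3657] [ 56  58  59  72 120 156 159]
264 137.12 [0.729  0.0713 0.3657] [ 65  64  64  70 110 155 160]
265 137.17 [0.7289 0.0685 0.3657] [ 66  66  64  68 109 165 168]
266 137.21 [0.7288 0.0657 0.3657] [ 64  64  62  66 109 170 172]
267 137.12 [0.729  0.0629 0.3657] [ 57  55  55  69 119 157 158]
268 137.13 [0.729  0.0601 0.3657] [ 47  47  48  68 123 128 129]
269 137.28 [0.7286 0.0573 0.3657] [ 41  40  39  59 117 138 131]
270 137.01 [0.7294 0.0545 0.3657] [ 36  34  35  74 147 155 155]
271 136.85 [0.7298 0.0518 0.3657] [ 30  28  30  83 162 159 159]
barrel side hull extremes 214 227 144 157
pred rim px side [[220.7, 156.3], [223.0, 152.6], [226.5, 149.8], [229.1, 149.3], [229.3, 151.6], [227.1, 155.2], [223.6, 158.0], [221.0, 158.5]] [[225.03998478 153.91152161]] top rim [[266.43932277 139.66481842]]
[[237 227 193 154  95  82  67  94 160 193 192 192 191 191 190 189 188 188]
 [193 158 108  84  71  67  62  71 119 174 194 193 190 190 18
[... 1866 characters left out ...]
-58 -92 -96 -95 -94 -94]
 [-37  -9  -3  -5  -8  -9  -5  15  46  54  27 -29 -83 -96 -94 -95 -93 -93]
 [-74 -40  -9  -2  -8 -10   9  46  55  37 -13 -67 -93 -96 -94 -94 -94 -93]
 [-91 -73 -37  -9 -12 -14  32  51  30 -14 -60 -92 -95 -94 -94 -94 -93 -94]
 [-96 -91 -73 -38 -14 -17  15  13 -26 -66 -92 -94 -94 -93 -95 -92 -92 -93]
 [-96 -97 -93 -71 -36 -26 -28 -43 -77 -92 -94 -94 -94 -92 -93 -92 -93 -93]
 [-97 -96 -96 -91 -77 -67 -76 -92 -96 -95 -93 -94 -93 -93 -94 -92 -92 -94]
 [-95 -93 -95 -96 -97 -95 -96 -96 -96 -93 -93 -93 -93 -91 -94 -93 -92 -95]
 [-96 -95 -94 -94 -95 -97 -95 -96 -93 -96 -93 -94 -93 -94 -92 -92 -94 -94]
 [-95 -95 -93 -94 -95 -95 -96 -94 -94 -96 -92 -92 -95 -94 -93 -93 -95 -94]]
```

```bash
cat > plan.py <<'E'
import sys
from h import *
from station import arm
def down(az):  # tool pointing down, tool y at azimuth az deg
    a=np.radians(az); y=np.array([np.cos(a),np.sin(a),0]); z=np.array([0,0,-1.]); return np.c_[np.cross(y,z),y,z]
def heelR(yaw=4.5,pitch=25): # heel axes shown to camera
    return R.from_euler("zy",[yaw,-pitch],degrees=True).as_matrix()
def to(pos,Rt):
    s=arm.sense(); Rc=R.from_rotvec(s["ee_rot"]).as_matrix(); d=Rc.T@(np.array(pos)-s["position"]); w=np.degrees(R.from_matrix(Rc.T@Rt).as_rotvec())
    print("t",s["clock"],"pos",s["position"].round(4),"gap",round(s["finger_gap"],3),"F",s["ft_force"].round(1),"| shift",d.round(4),"turn",w.round(2),"calls",np.linalg.norm(d)/.208,np.linalg.norm(w)/35.8)
if __name__=="__main__":
    a=[float(x) for x in sys.argv[1:]]; to(a[:3],down(a[3]))
E
python3 plan.py .481 .2052 .19 80.9;  python3 plan.py .481 .2052 .19 -99.1
```

```text
t 0.1 pos [0.2782 0.5869 0.2303] gap 1.0 F [ 0.4 -0.6 -0.4] | shift [-0.3468 -0.2579  0.0406] turn [ -0.1   -0.03 -16.27] calls 2.087017744171861 0.4545052372446311
t 0.1 pos [0.2782 0.5869 0.2303] gap 1.0 F [ 0.4 -0.6 -0.4] | shift [-0.3468 -0.2579  0.0406] turn [-5.0000e-02  1.4000e-01  1.6373e+02] calls 2.087017744171861 4.573436464273617
```

Call:
drive_tool --steps "-0.0347 -0.0258 0 0 0 -3.3 0; -0.0636 -0.0473 0 0 0 -6.6 0; -0.095 -0.071 0 0 0 -9.9 0; -0.127 -0.0945 0 0 0 -13.2 0; -0.159 -0.118 0 0 0 -16.3 0"

```text
clock: 0.52
position: [0.3717, 0.4108, 0.2308]
ee_rot: [-0.243, -3.132, 0.001]
ft_force: [0.7, -0.1, 0.8]
finger_gap: 0.503
gripper_force: 0.0
```

```bash
python3 plan.py .481 .2052 .19 80.9
```

```text
t 0.5167 pos [0.3717 0.4108 0.2308] gap 0.503 F [ 0.7 -0.1  0.8] | shift [-0.1397 -0.1863  0.0408] turn [-0.03 -0.03  0.23] calls 1.1365130475676541 0.006525321394986911
```

Call:
drive_tool --steps "-0.024 -0.033 0.007 0 0 0 0.3; -0.048 -0.064 0.014 0 0 0 0.3; -0.072 -0.096 0.021 0 0 0 0.3; -0.096 -0.128 0.028 0 0 0 0.3; -0.12 -0.16 0.035 0 0 0 0.3"

```text
clock: 0.93
position: [0.4651, 0.2338, 0.1957]
ee_rot: [-0.248, -3.131, 0.0]
ft_force: [0.2, 0.6, -0.1]
finger_gap: 0.649
gripper_force: 0.0
```

```bash
python3 plan.py .481 .2052 .19 80.9
```

```text
t 0.9333 pos [0.4651 0.2338 0.1957] gap 0.649 F [ 0.2  0.6 -0.1] | shift [-0.0202 -0.0257  0.0057] turn [-0.   -0.02  0.04] calls 0.15973950416508229 0.0011666828121758906
```

Before going down, I'll settle over the punch and check the view.

Call:
drive_tool --steps "-0.01 -0.013 0.003 0 0 0 0.3; -0.02 -0.0255 0.006 0 0 0 0.3; -0.02 -0.0255 0.006 0 0 0 0.3; -0.02 -0.0255 0.006 0 0 0 0.3; -0.02 -0.0255 0.006 0 0 0 0.3"

```text
clock: 1.35
position: [0.4802, 0.2078, 0.1902]
ee_rot: [-0.248, -3.131, -0.0]
ft_force: [0.7, 1.0, -0.0]
finger_gap: 0.647
gripper_force: 0.0
```

```bash
python3 - <<'E'
from h import *
from station import arm
c=[]
for n,b in(("side",(205,235,285,305)),("top",(185,180,265,250))):
    d=arm.capture(n); np.savez(f"{n}1.npz",**d); im=np.ascontiguousarray(d["image"][:,:,::-1])
    C=cloud(d)
    c.append(cv2.resize(np.ascontiguousarray(im[b[1]:b[3],b[0]:b[2]]),None,fx=5,fy=5,interpolation=cv2.INTER_CUBIC))
    p=arm.sense()["position"]; print(n,proj(d,p))
cv2.imwrite("pics/c3.png",np.hstack(c))
E
python3 plan.py .481 .2052 .091 80.9
```

```text
side [[247.2918491  244.79610049]]
top [[221.4810741  232.02368849]]
t 1.45 pos [0.4802 0.2082 0.1904] gap 0.649 F [ 0.2 -1.6 -0.1] | shift [-0.0013 -0.0029  0.0994] turn [0.01 0.   0.11] calls 0.47818585746448034 0.0030717383127419583
```

View pics/c3.png

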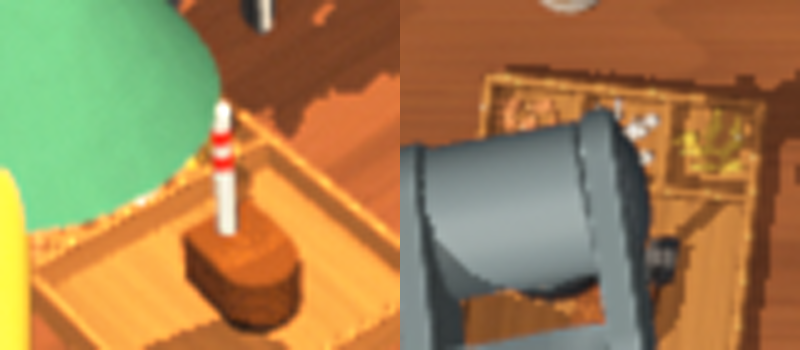

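The crop shows the punch, its red bands now lit, standing upright in the heel (top at crop (222,105)); one finger is visible at crop (265,15) and the lamp hides the rest. Descending.

Call:
drive_tool --steps "-0.001 -0.002 0.02 0 0 0 0.3; -0.001 -0.003 0.045 0 0 0 0.3; -0.001 -0.003 0.07 0 0 0 0.3; -0.001 -0.003 0.092 0 0 0 0.3; -0.001 -0.003 0.099 0 0 0 0.3"

```text
clock: 1.87
position: [0.4783, 0.2046, 0.088]
ee_rot: [-0.246, -3.126, 0.002]
ft_force: [-0.2, -0.6, -0.1]
finger_gap: 0.654
gripper_force: 0.0
```

Call:
drive_tool --steps "0 0 0 0 0 0 -0.3; 0 0 0 0 0 0 -1; 0 0 0 0 0 0 -1; 0 0 0 0 0 0 -1; 0 0 0 0 0 0 -1"

```text
clock: 2.28
position: [0.4825, 0.2046, 0.0932]
ee_rot: [0.248, 3.128, 0.002]
ft_force: [-0.4, 0.5, 4.5]
finger_gap: 0.12
gripper_force: 58.5
```

```bash
python3 plan.py .481 .2052 .091 80.9
```

```text
t 2.2833 pos [0.4825 0.2046 0.0932] gap 0.12 F [-0.4  0.5  4.5] | shift [0.0016 0.0003 0.0022] turn [0.08 0.19 0.03] calls 0.013202144284460204 0.005758156566145991
```

Call:
drive_tool --steps "0 0 -0.008 0 0 0 -1; 0 0 -0.02 0 0 0 -1; 0 0 -0.04 0 0 0 -1; 0 0 -0.065 0 0 0 -1; 0 0 -0.095 0 0 0 -1"

```text
clock: 2.7
position: [0.48, 0.2039, 0.1869]
ee_rot: [-0.248, -3.129, 0.001]
ft_force: [0.7, -1.2, -2.3]
finger_gap: 0.122
gripper_force: 58.4
```

```bash
python3 - <<'E'
from h import *
from plan import *
s=arm.sense(); print(s["finger_gap"],s["gripper_force"],s["joint_pos"].round(2))
d=arm.capture("side"); np.savez("side2.npz",**d); crop(d,190,195,310,305,5,"pics/c4.png")
to((.4693,-.3294,.24),down(80.9)); to((.4693,-.3294,.24),down(12)); to((.4693,-.3294,.24),down(50))
E
```

```text
0.1222420005891973 58.41178089380264 [ 0.18 -0.01  1.92 -0.    1.23 -1.23]
t 2.75 pos [0.4843 0.2049 0.1948] gap 0.125 F [3.4 2.1 4. ] | shift [-0.0698 -0.5298 -0.0464] turn [0.2  0.56 0.04] calls 2.57887143618028 0.016598975281474266
t 2.75 pos [0.4843 0.2049 0.1948] gap 0.125 F [3.4 2.1 4. ] | shift [-0.0698 -0.5298 -0.0464] turn [ 0.51  0.37 68.94] calls 2.57887143618028 1.9257721016500582
t 2.75 pos [0.4843 0.2049 0.1948] gap 0.125 F [3.4 2.1 4. ] | shift [-0.0698 -0.5298 -0.0464] turn [ 0.35  0.49 30.94] calls 2.57887143618028 0.8644119615224278
```

View pics/c4.png

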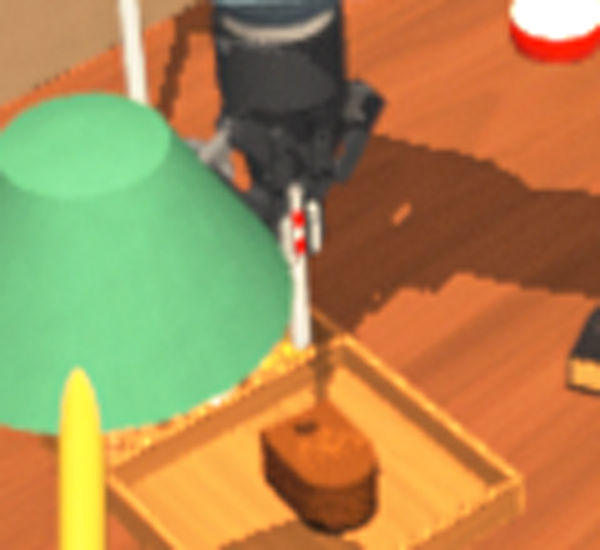

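The punch hangs vertical in the fingers, its tip at crop (303,345), clear of the heel, whose hole is visible at crop (305,428). Moving to the rack's end hole.

Call:
drive_tool --steps "-0.003 -0.02 -0.03 0 0 0 -1; -0.008 -0.055 -0.044 0 0 0 -1; -0.013 -0.094 -0.046 0 0 0 -1; -0.018 -0.133 -0.046 0 0 0 -1; -0.023 -0.172 -0.046 0 0 0 -1"

```text
clock: 3.17
position: [0.4766, 0.0292, 0.2339]
ee_rot: [0.247, 3.129, -0.0]
ft_force: [1.0, 0.2, -0.7]
finger_gap: 0.122
gripper_force: 58.7
```

Call:
drive_tool --steps "-0.005 -0.038 0 0 0 6 -1; -0.01 -0.076 0 0 0 12 -1; -0.015 -0.114 0 0 0 18 -1; -0.02 -0.152 0 0 0 24 -1; -0.025 -0.19 0 0 0 30 -1"

```text
clock: 3.58
position: [0.471, -0.1627, 0.2334]
ee_rot: [1.058, 2.956, -0.0]
ft_force: [0.6, 0.3, -0.9]
finger_gap: 0.122
gripper_force: 58.7
```

```bash
python3 plan.py .4693 -.3294 .23 50.9
```

```text
t 3.5833 pos [ 0.471  -0.1627  0.2334] gap 0.122 F [ 0.6  0.3 -0.9] | shift [-0.1044 -0.1299  0.0035] turn [ 0.02  0.09 -0.28] calls 0.8015109383504665 0.008237602598330252
```

Call:
drive_tool --steps "-0.023 -0.029 0.001 0 0 0 -1; -0.046 -0.058 0.001 0 0 0 -1; -0.07 -0.087 0.002 0 0 0 -1; -0.092 -0.114 0.003 0 0 0 -1; -0.102 -0.127 0.003 0 0 0 -1"

```text
clock: 4.0
position: [0.47, -0.3275, 0.2301]
ee_rot: [1.055, 2.958, -0.002]
ft_force: [-0.6, -1.2, -1.6]
finger_gap: 0.12
gripper_force: 58.7
```

Call:
drive_tool --steps "0 0 0.02 0 0 0 -1; 0 0 0.045 0 0 0 -1; 0 0 0.07 0 0 0 -1; 0 0 0.08 0 0 0 -1; 0 0 0.08 0 0 0 -1"

```text
clock: 4.42
position: [0.4692, -0.3219, 0.1467]
ee_rot: [-1.048, -2.956, -0.004]
ft_force: [-0.2, 0.3, -1.4]
finger_gap: 0.124
gripper_force: 58.7
```

```bash
python3 plan.py .4693 -.3294 .145 50.9; python3 - <<'E'
from h import *
from station import arm
c=[]
for n,b in(("side",(330,180,410,260)),("top",(325,200,405,280))):
    d=arm.capture(n); np.savez(f"{n}3.npz",**d); im=np.ascontiguousarray(d["image"][:,:,::-1])
    c.append(cv2.resize(np.ascontiguousarray(im[b[1]:b[3],b[0]:b[2]]),None,fx=5,fy=5,interpolation=cv2.INTER_CUBIC))
    p=arm.sense()["position"]; print(n,proj(d,p),proj(d,p-[0,0,.071]),proj(d,[.4693,-.3294,.05]))
cv2.imwrite("pics/c5.png",np.hstack(c))
E
```

```text
t 4.4167 pos [ 0.4692 -0.3219  0.1467] gap 0.124 F [-0.2  0.3 -1.4] | shift [-0.0048 -0.0058  0.0016] turn [ 0.05 -0.34  0.05] calls 0.03707255046273465 0.00967138407046713
side [[357.21521282 187.56934666]] [[355.82062736 203.71271918]] [[356.55801983 209.22935366]]
top [[388.66514668 236.16383265]] [[383.17530669 237.98342011]] [[382.7203176  239.19167268]]
```

View pics/c5.png

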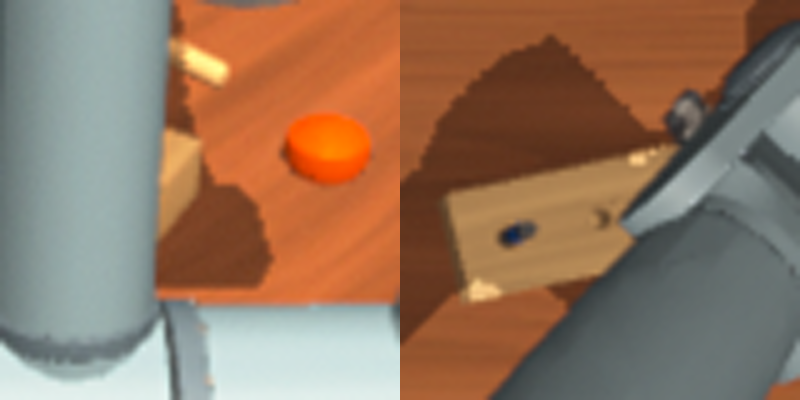

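Both views show only the arm over the rack: the end hole and the punch are hidden. I'll check how steady the position reading is.

```bash
python3 - <<'E'
from plan import *
P=[];Q=[]
for i in range(8):
    arm.capture("top"); s=arm.sense(); P.append(s["position"]); Q.append(s["joint_pos"]); print(s["clock"],s["position"].round(4),s["qvel"].round(3),s["ft_force"].round(1))
print(np.mean(P,0),np.std(P,0),np.std(Q,0))
E
```

```text
4.5667 [ 0.4715 -0.3242  0.1513] [ 0.    -0.01  -0.013  0.001 -0.003 -0.001] [0.3 0.4 0. ]
4.6167 [ 0.4717 -0.3244  0.1516] [-0.002 -0.001 -0.001  0.001 -0.002 -0.001] [ 0.5  0.2 -1.4]
4.6667 [ 0.4716 -0.3245  0.1515] [-0.001  0.002  0.004  0.    -0.002 -0.   ] [ 0.   0.9 -0.9]
4.7167 [ 0.4715 -0.3244  0.1513] [-0.002  0.003  0.008  0.    -0.001 -0.001] [ 1.5 -0.8 -1.7]
4.7667 [ 0.4713 -0.3243  0.1509] [-0.001  0.005  0.008 -0.001 -0.003 -0.   ] [-0.1 -0.4 -0.7]
4.8167 [ 0.4711 -0.3241  0.1506] [-0.001  0.007  0.008  0.001 -0.003  0.002] [-0.4  0.2 -1.1]
4.8667 [ 0.471  -0.324   0.1503] [-0.001  0.005  0.008 -0.001 -0.002 -0.   ] [-0.8 -0.7 -1.1]
4.9167 [ 0.4709 -0.3239  0.15  ] [-0.     0.006  0.005 -0.001 -0.001 -0.   ] [ 0.7  0.3 -1.3]
[ 0.47132176 -0.32422758  0.150928  ] [0.0002777  0.00018441 0.00055851] [1.38658589e-04 4.61329548e-04 6.04345864e-04 2.95944019e-05
 2.14092853e-04 2.20054533e-05]
```

```bash
python3 - <<'E'
from plan import *
d=dict(np.load("side2.npz")); im=d["image"].astype(int)
p=np.array([.480,.2039,.1869])
print("pred tip",proj(d,p-[0,0,.071]),"pred grasp",proj(d,p+[0,0,.019]))
red=(im[...,0]>170)&(im[...,1]<90)&(im[...,2]<90); red[:225]=0; red[255:]=0; red[:,:240]=0; red[:,260:]=0
v,u=np.nonzero(red); print("red centroid",u.mean(),v.mean(),len(u),v.min(),v.max())
wh=(im.min(2)>150); 
for v in range(248,266):
    u=np.nonzero(wh[v,240:262])[0]+240; print(v,u.min() if len(u) else"",u.max() if len(u) else "",im[v,246:256].min(1))
for z in(.02,-.02,-.05): print(z,proj(d,p+[0,0,z]))
e=dict(np.load("side1.npz")); 
to((.4693,-.3294,.15),down(50.9))
E
```

```text
pred tip [[249.54399756 263.04969963]] pred grasp [[248.10784104 240.10706659]]
red centroid 249.55555555555554 240.55555555555554 9 237 244
248 248 250 [ 88 111 165 220 193  84  38  38  39  40]
249 248 250 [ 92 116 168 225 195  92  38  38  36  38]
250 249 250 [ 94  96 150 217 199  97  39  36  36  38]
251 249 250 [ 95  96 139 202 198  99  39  36  38  38]
252 249 250 [ 99  99 138 203 201 112  43  36  37  40]
253 249 250 [ 99 101 141 204 206 127  49  36  35  36]
254 249 250 [100 103 145 209 208 131  48  34  37  37]
255 248 250 [100 103 154 223 210 136  50  34  38  37]
256 248 251 [100 108 155 222 214 151  60  38  38  37]
257 248 251 [102 112 161 221 219 169  67  45  41  39]
258 248 251 [104 119 163 217 218 174  63  42  50  43]
259 248 251 [109 125 169 218 220 176  63  32  46  46]
260 248 251 [116 110 163 215 220 180  66  29  38  43]
261 248 251 [112  95 161 213 219 184  73  32  33  37]
262 249 251 [101  75 142 211 221 186  76  31  33  38]
263 249 251 [ 80  68 129 203 214 166  71  38  39  44]
264 249 250 [ 69  67 100 162 174 105  63  45  43  48]
265   [64 65 63 77 80 69 78 50 42 43]
0.02 [[248.09133832 239.84343519]]
-0.02 [[248.74192061 250.2365021 ]]
-0.05 [[249.21735679 257.83160597]]
t 4.9167 pos [ 0.4709 -0.3239  0.15  ] gap 0.126 F [ 0.7  0.3 -1.3] | shift [-0.0022 -0.0052 -0.    ] turn [-0.01  0.06  0.04] calls 0.02741174756872847 0.002014880491565213
```

Call:
drive_tool --steps "-0.001 -0.002 0 0 0 0 -1; -0.0022 -0.0052 0 0 0 0 -1; -0.0022 -0.0052 0 0 0 0 -1; -0.0022 -0.0052 0 0 0 0 -1; -0.0022 -0.0052 0 0 0 0 -1"

```text
clock: 5.33
position: [0.4689, -0.3292, 0.1492]
ee_rot: [-1.051, -2.96, -0.0]
ft_force: [0.6, 0.7, -0.7]
finger_gap: 0.123
gripper_force: 58.7
```

Call:
drive_tool --steps "0 0 0 0 0 0 -1; 0 0 0 0 0 0 -1; 0 0 0 0 0 0 -1; 0 0 0 0 0 0 -1; 0 0 0 0 0 0 -1"

```text
clock: 5.75
position: [0.469, -0.3291, 0.1493]
ee_rot: [-1.05, -2.961, 0.0]
ft_force: [-0.5, -0.7, -0.2]
finger_gap: 0.128
gripper_force: 58.7
```

```bash
python3 plan.py .4693 -.3296 .121 50.9
```

```text
t 5.75 pos [ 0.469  -0.3291  0.1493] gap 0.128 F [-0.5 -0.7 -0.2] | shift [-0.0005 -0.0002  0.0283] turn [-0.   -0.    0.04] calls 0.13594626538572605 0.0009970104286198067
```

Call:
drive_tool --steps "0 0 0.01 0 0 0 -1; 0 0 0.02 0 0 0 -1; 0 0 0.027 0 0 0 -1; 0 0 0.033 0 0 0 -1; 0 0 0.038 0 0 0 -1"

```text
clock: 6.17
position: [0.469, -0.3294, 0.1104]
ee_rot: [1.05, 2.961, -0.001]
ft_force: [0.5, -2.4, 0.5]
finger_gap: 0.12
gripper_force: 58.9
```

Call:
drive_tool --steps "0 0 0 0 0 0 -1; 0 0 0 0 0 0 -1; 0 0 0 0 0 0 -1; 0 0 0 0 0 0 -1; 0 0 0 0 0 0 -1"

```text
clock: 6.58
position: [0.469, -0.3293, 0.1115]
ee_rot: [1.05, 2.961, -0.001]
ft_force: [0.0, -2.1, -2.6]
finger_gap: 0.126
gripper_force: 58.6
```

Call:
drive_tool --steps "0 0 0.006 0 0 0 -1; 0 0 0.012 0 0 0 -1; 0 0 0.017 0 0 0 -1; 0 0 0.022 0 0 0 -1; 0 0 0.026 0 0 0 -1"

```text
clock: 7.0
position: [0.4692, -0.3294, 0.0849]
ee_rot: [1.05, 2.96, -0.001]
ft_force: [1.5, -3.1, -0.1]
finger_gap: 0.121
gripper_force: 58.9
```

Call:
drive_tool --steps "0 0 0 0 0 0 -1; 0 0 0 0 0 0 -1; 0 0 0 0 0 0 -0.6; 0 0 0 0 0 0 0; 0 0 0 0 0 0 0"

```text
clock: 7.42
position: [0.4689, -0.3286, 0.0853]
ee_rot: [-1.05, -2.96, -0.002]
ft_force: [-1.0, 0.7, -0.1]
finger_gap: 0.476
gripper_force: 0.0
```

Released. I'll rise straight up, then head back to the tray.

Call:
drive_tool --steps "0 0 -0.01 0 0 0 0; 0 0 -0.04 0 0 0 0.3; 0 0 -0.08 0 0 0 0.6; 0 0 -0.12 0 0 0 1; 0 0 -0.15 0 0 0 1"

```text
clock: 7.83
position: [0.4696, -0.3294, 0.2399]
ee_rot: [1.049, 2.958, -0.002]
ft_force: [0.9, -0.6, 0.6]
finger_gap: 0.996
gripper_force: 0.0
```

```bash
python3 plan.py .4628 .208 .235 80.9
```

```text
t 7.8333 pos [ 0.4696 -0.3294  0.2399] gap 0.996 F [ 0.9 -0.6  0.6] | shift [0.3439 0.413  0.0035] turn [ -0.07   0.2  -29.96] calls 2.583938535496109 0.8367990949162726
```

Call:
drive_tool --steps "0.026 0.031 0 0 0 -6 1; 0.051 0.061 0 0 0 -12 1; 0.076 0.092 0 0 0 -18 1; 0.102 0.122 0 0 0 -24 1; 0.127 0.153 0 0 0 -30 1"

```text
clock: 8.25
position: [0.4663, -0.1285, 0.2363]
ee_rot: [0.241, 3.131, 0.0]
ft_force: [1.0, 0.7, 0.5]
finger_gap: 0.994
gripper_force: 0.0
```

```bash
python3 - <<'E'
from plan import *
to((.4628,.208,.235),down(80.9))
for n in("side","top"):
    d=arm.capture(n); np.savez(f"{n}4.npz",**d)
    if n=="top": cv2.imwrite("pics/t4.png",np.ascontiguousarray(d["image"][:,:,::-1]))
E
```

```text
t 8.25 pos [ 0.4663 -0.1285  0.2363] gap 0.994 F [1.  0.7 0.5] | shift [0.055  0.3319 0.0012] turn [0.   0.05 0.29] calls 1.617681271771336 0.008085634758104712
```

View pics/t4.png

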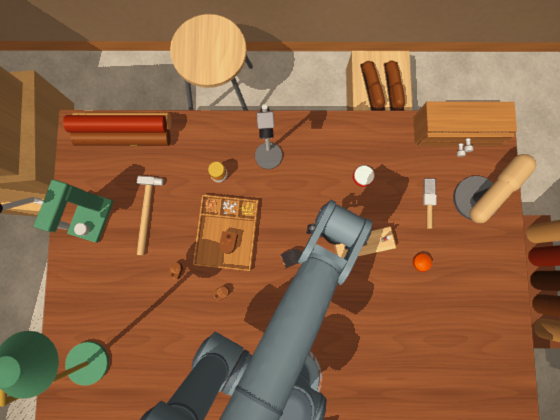

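The arm is clear of the heel (229,238), and the red-banded punch stands in the rack's end hole near (386,238). I'll check the punch and remeasure the heel.

```bash
python3 - <<'E'
from h import *
for n,seed in(("top",(229,240)),("side",(253,290))):
    d=dict(np.load(n+"4.npz")); C=cloud(d)
    m=np.all((C>(.44,-.36,.07))&(C<(.50,-.30,.15)),axis=2); print(n,"punch",m.sum(),C[m].mean(0).round(4) if m.any() else "",C[m][:,2].max() if m.any() else "")
    zm=((C[...,2]>.035)&(C[...,2]<.3)).astype(np.uint8)
    k,l=cv2.connectedComponents(zm,connectivity=4); m=(l==l[seed[1],seed[0]])
    v,u=np.nonzero(m); P=onplane(d,np.c_[u,v],.047)[:,:2]*1000
    print(" heel",m.sum(),C[m][:,2].mean(),cv2.minAreaRect(P.astype(np.float32)),P.mean(0))
    # colour outline
    im=d["image"].astype(int); hs=cv2.cvtColor(d["image"],cv2.COLOR_RGB2HSV)
    if n=="top":
        print(im[225:253,228].tolist()[::3])
        g=im[...,0]; w=g[224:254,215:246]; 
        for r in range(0,30,1): print(224+r,*w[r])
E
```

```text
top punch 29 [ 0.468  -0.3251  0.1126] 0.1350153989666767
 heel 306 0.0467343255697687 ((458.1346130371094, 208.1810302734375), (52.96251678466797, 73.75479888916016), 79.55540466308594) [460.25009226 207.82911817]
[[208, 136, 66], [163, 100, 49], [137, 82, 41], [128, 68, 34], [83, 45, 26], [167, 92, 44], [158, 87, 42], [155, 86, 41], [155, 86, 42], [147, 80, 40]]
224 200 204 207 205 201 196 200 198 203 207 208 209 208 208 202 199 202 197 193 198 199 193 187 194 201 203 198 192 194 202 205
225 200 205 208 205 200 195 200 199 203 207 209 209 209 208 200 201 204 197 192 198 198 192 187 196 202 204 199 192 196 203 205
226 200 206 208 205 200 195 199 200 204 207 209 209 209 209 196 201 199 196 193 199 199 192 188 197 202 202 196 191 197 203 205
227 199 206 208 205 199 196 199 200 205 208 210 208 210 201 161 187 162 183 189 194 194 191 190 198 203 203 196 191 199 204 205
228 200 206 207 204 199 197 199 201 205 208 209 209 204 163 131 139 134 134 135 139 142 176 186 194 199 198 196 192 201 205 206
229 201 206 207 203 198 197 199 202 207 210 210 202 164 138 129 133 133 129 129 130 127 128 1
[... 2555 characters left out ...]
 208 205 203 201
250 135 135 133 130 134 147 153 154 153 154 153 153 154 155 155 156 151 119 85 130 191 201 203 198 194 198 205 208 204 203 202
251 135 134 133 131 136 144 147 151 152 153 153 153 154 155 153 149 124 84 117 184 200 200 202 196 192 199 206 209 204 203 202
252 135 134 133 132 138 144 143 139 145 160 153 149 150 147 133 126 124 130 182 196 199 201 201 196 193 200 207 209 203 203 202
253 135 134 132 131 140 143 142 133 140 189 168 145 145 129 123 163 195 196 194 196 198 202 202 196 193 201 208 209 203 202 203
side punch 0  
 heel 310 0.04518832835453632 ((451.8710021972656, 213.93251037597656), (58.05034255981445, 83.52438354492188), 76.71002197265625) [454.47671983 213.03575903]
```

```bash
python3 - <<'E'
from h import *
d=dict(np.load("top4.npz")); g=d["image"][...,0].astype(float)
def cr(a,lev,i,st):
    s=np.sign(a[i]-lev)
    while np.sign(a[i]-lev)==s: i+=st
    j=i-st; return j+st*(a[j]-lev)/(a[j]-a[i])
L=onplane(d,[(cr(g[v],178,224,-1),v) for v in range(233,241)],.047)
Rr=onplane(d,[(cr(g[v],118,231,1),v) for v in range(235,247)],.047)
F=onplane(d,[(u,cr(g[:,u],143,233 if u<234 else 234,-1)) for u in range(227,236)],.047)
a=[np.degrees(np.arctan(np.polyfit(P[:,0],P[:,1],1)[0])) for P in(L,Rr)]; b=-np.degrees(np.arctan(np.polyfit(F[:,1],F[:,0],1)[0])); print("yaw L,R,F",a,b)
# hole
w=np.clip(140-g[233:239,225:232],0,None); yy,xx=np.mgrid[233:239,225:232]; h=onplane(d,((xx*w).sum()/w.sum(),(yy*w).sum()/w.sum()),.047)[0]; print("hole",h)
for yaw in(-9,-11):
    c=np.radians(yaw); X=np.array([np.cos(c),np.sin(c)]);Y=np.array([-X[1],X[0]])
    l=(L[:,:2]@Y).mean();r=(Rr[:,:2]@Y).mean();f=(F[:,:2]@X).max(),(F[:,:2]@X).mean(); print(yaw,"width",l-r,"ymid",(l+r)/2,"front",f,"origin",X*(f[1]-.034)+Y*(l+r)/2,"hole in frame",h[:2]@X-f[1]+.034,h[:2]@Y-(l+r)/2)
E
python3 plan.py .4625 .2075 .12 80
```

```text
yaw L,R,F [np.float64(-12.02082959629761), np.float64(-10.558141744327301)] -17.155743478303197
hole [0.48022839 0.20425175 0.047     ]
-9 width 0.05137508836956922 ymid 0.27718341736743 front (np.float64(0.46172540176240656), np.float64(0.4578712461728583)) origin [0.46201373 0.20746276] hole in frame 0.0184927237331651 -0.0003220700671284771
-11 width 0.051547322068333734 ymid 0.2921475724777354 front (np.float64(0.45151996307398257), np.float64(0.44818232086725973)) origin [0.46231701 0.20775029] hole in frame 0.01824985118341446 -1.6601720625453176e-05
t 8.35 pos [ 0.4664 -0.1256  0.236 ] gap 1.0 F [-0.6 -0.5  0.1] | shift [0.0538 0.3286 0.1164] turn [0.08 0.01 1.38] calls 1.695842640582357 0.038549832935792124
```

Call:
drive_tool --steps "0.005 0.03 0 0 0 1.8 1; 0.0115 0.07 0 0 0 1.8 1; 0.018 0.11 0 0 0 1.8 1; 0.0245 0.15 0 0 0 1.8 1; 0.031 0.19 0 0 0 1.8 1"

```text
clock: 8.77
position: [0.466, 0.0636, 0.2363]
ee_rot: [0.3, 3.126, 0.0]
ft_force: [1.5, -0.2, -0.9]
finger_gap: 1.005
gripper_force: 0.0
```

```bash
python3 plan.py .461 .2077 .12 79.3
```

```text
t 8.7667 pos [0.466  0.0636 0.2363] gap 1.005 F [ 1.5 -0.2 -0.9] | shift [0.0324 0.1405 0.1163] turn [ 0.01  0.07 -0.26] calls 0.8906377364167749 0.007401960031188342
```

Call:
drive_tool --steps "0.0085 0.037 0 0 0 0 1; 0.017 0.074 0.005 0 0 0 1; 0.025 0.108 0.02 0 0 0 1; 0.031 0.134 0.05 0 0 0 1; 0.0325 0.14 0.085 0 0 0 1"

```text
clock: 9.18
position: [0.4623, 0.2093, 0.1525]
ee_rot: [0.292, 3.122, 0.004]
ft_force: [1.5, -0.3, 0.6]
finger_gap: 1.002
gripper_force: 0.0
```

Call:
drive_tool --steps "0 0 0.01 0 0 0 1; 0 0 0.025 0 0 0 1; 0 0 0.03 0 0 0 1; 0 0 0.03 0 0 0 1; 0 0 0.03 0 0 0 1"

```text
clock: 9.6
position: [0.4616, 0.2052, 0.1216]
ee_rot: [0.3, 3.126, 0.0]
ft_force: [1.1, -0.8, 0.2]
finger_gap: 1.0
gripper_force: 0.0
```

```bash
python3 plan.py .461 .2077 .014 79.3
```

```text
t 9.6 pos [0.4616 0.2052 0.1216] gap 1.0 F [ 1.1 -0.8  0.2] | shift [0.0012 0.0023 0.1076] turn [ 0.02  0.07 -0.25] calls 0.5172251738404053 0.007240202839915995
```

Call:
drive_tool --steps "0.001 0.0023 0.02 0 0 0 1; 0.001 0.0023 0.045 0 0 0 1; 0.001 0.0023 0.07 0 0 0 1; 0.001 0.0023 0.088 0 0 0 1; 0.001 0.0023 0.098 0 0 0 1"

```text
clock: 10.02
position: [0.4602, 0.2077, 0.0217]
ee_rot: [-0.299, -3.127, 0.0]
ft_force: [-0.1, 0.5, -0.2]
finger_gap: 1.001
gripper_force: 0.0
```

Call:
drive_tool --steps "0 0 0.004 0 0 0 1; 0 0 0.006 0 0 0 1; 0 0 0.008 0 0 0 1; 0 0 0.008 0 0 0 1; 0 0 0.008 0 0 0 1"

```text
clock: 10.43
position: [0.461, 0.2084, 0.0154]
ee_rot: [0.297, 3.126, 0.001]
ft_force: [0.5, 0.1, -1.0]
finger_gap: 1.002
gripper_force: 0.0
```

```bash
python3 plan.py .461 .2077 .014 79.3
```

```text
t 10.4333 pos [0.461  0.2084 0.0154] gap 1.002 F [ 0.5  0.1 -1. ] | shift [-0.0001 -0.0007  0.0014] turn [ 0.04  0.11 -0.17] calls 0.0073974190797760865 0.005739686791433636
```

Call:
drive_tool --steps "0 -0.0005 0.001 0 0 0 0.6; 0 -0.0005 0.001 0 0 0 0.3; 0 -0.0005 0.001 0 0 0 0; 0 -0.0005 0.001 0 0 0 -1; 0 -0.0005 0.001 0 0 0 -1"

```text
clock: 10.85
position: [0.4606, 0.2079, 0.0138]
ee_rot: [0.297, 3.126, 0.0]
ft_force: [-0.4, 0.4, 4.0]
finger_gap: 0.598
gripper_force: 63.6
```

Call:
drive_tool --steps "0 0 0 0 0 0 -1; 0 0 0 0 0 0 -1; 0 0 -0.005 0 0 0 -1; 0 0 -0.012 0 0 0 -1; 0 0 -0.02 0 0 0 -1"

```text
clock: 11.27
position: [0.4591, 0.2076, 0.0331]
ee_rot: [-0.297, -3.126, 0.001]
ft_force: [0.2, 0.6, -2.0]
finger_gap: 0.6
gripper_force: 63.2
```

Call:
drive_tool --steps "0 0 -0.02 0 0 0 -1; 0 0 -0.05 0 0 0 -1; 0 0 -0.085 0 0 0 -1; 0 0 -0.12 0 0 0 -1; 0 0 -0.16 0 0 0 -1"

```text
clock: 11.68
position: [0.4587, 0.2075, 0.1943]
ee_rot: [-0.297, -3.125, 0.001]
ft_force: [0.3, -0.5, -0.8]
finger_gap: 0.599
gripper_force: 63.1
```

```bash
cat > show.py <<'E'
from plan import *
Hs=heelR(); view=np.array([.733,.065,.348])-.16*Hs[:,0]; O=view-.034*Hs[:,0]-.021*Hs[:,2]
Rt=np.c_[-Hs[:,0],Hs[:,1],-Hs[:,2]]   # tool y along heel y, tool z = -heel z
if __name__=="__main__":
    a=[float(x) for x in sys.argv[1:]] or [0,0,.009]   # TCP in heel frame
    print("view",view,"O",O); to(O+Hs@np.array(a),Rt)
E
python3 show.py
```

```text
view [0.58843777 0.05244654 0.28058952] O [0.56659328 0.04977894 0.24723234]
t 11.6833 pos [0.4587 0.2075 0.1943] gap 0.599 F [ 0.3 -0.5 -0.8] | shift [-0.1318 -0.1354 -0.0613] turn [ -1.42 -25.16 -15.12] calls 0.9549986989217807 0.8208326209391106
```

Call:
drive_tool --steps "-0.015 -0.015 -0.008 -0.2 -2.5 -1.5 -1; -0.03 -0.03 -0.016 -0.4 -5 -3 -1; -0.045 -0.045 -0.024 -0.5 -8 -5 -1; -0.06 -0.06 -0.03 -0.6 -11 -6.5 -1; -0.075 -0.075 -0.035 -0.7 -13.5 -8 -1"

```text
clock: 12.1
position: [0.5197, 0.1193, 0.2295]
ee_rot: [0.069, 2.902, -0.015]
ft_force: [-0.2, 0.7, -1.3]
finger_gap: 0.596
gripper_force: 63.0
```

```bash
python3 show.py
```

```text
view [0.58843777 0.05244654 0.28058952] O [0.56659328 0.04977894 0.24723234]
t 12.1 pos [0.5197 0.1193 0.2295] gap 0.596 F [-0.2  0.7 -1.3] | shift [-0.0512 -0.0675 -0.0139] turn [ -0.73 -11.36  -7.01] calls 0.41271595392993826 0.37340899088789115
```

Call:
drive_tool --steps "-0.012 -0.016 -0.003 -0.2 -2.8 -1.7 -1; -0.025 -0.033 -0.007 -0.4 -5.6 -3.5 -1; -0.038 -0.049 -0.01 -0.5 -8.4 -5.2 -1; -0.047 -0.062 -0.013 -0.7 -10.5 -6.5 -1; -0.051 -0.0675 -0.014 -0.7 -11.4 -7 -1"

```text
clock: 12.52
position: [0.5625, 0.0488, 0.255]
ee_rot: [-0.103, 2.704, -0.025]
ft_force: [-0.4, -0.2, -1.5]
finger_gap: 0.599
gripper_force: 63.0
```

Call:
drive_tool --steps "0 0 0 0 0 0 -1; 0 0 0 0 0 0 -1; 0 0 0 0 0 0 -1; 0 0 0 0 0 0 -1; 0 0 0 0 0 0 -1"

```text
clock: 12.93
position: [0.5622, 0.051, 0.2539]
ee_rot: [-0.105, 2.706, -0.023]
ft_force: [0.2, 0.7, -0.7]
finger_gap: 0.599
gripper_force: 63.0
```

```bash
python3 show.py; python3 - <<'E'
from h import *
from show import *
c=[]
for n in("side","top"):
    d=arm.capture(n); np.savez(n+"5.npz",**d); print(n,"face",proj(d,view),"lens",proj(d,[.733,.065,.348]))
    u,v=proj(d,view)[0].astype(int); im=np.ascontiguousarray(d["image"][:,:,::-1])
    c.append(cv2.resize(im[v-35:v+35,u-40:u+40].copy(),None,fx=5,fy=5,interpolation=cv2.INTER_CUBIC)); print(u-40,v-35)
cv2.imwrite("pics/c6.png",np.hstack(c))
E
```

```text
view [0.58843777 0.05244654 0.28058952] O [0.56659328 0.04977894 0.24723234]
t 12.9333 pos [0.5622 0.051  0.2539] gap 0.599 F [ 0.2  0.7 -0.7] | shift [-0.001  -0.0013 -0.0011] turn [ 0.   -0.17 -0.07] calls 0.009437940821859404 0.005189091602521482
side face [[258.65840236 185.59906785]] lens [[224.47378238 153.50088985]]
218 150
top face [[271.08500286 192.45415834]] lens [[266.4296379  137.77534027]]
231 157
```

View pics/c6.png

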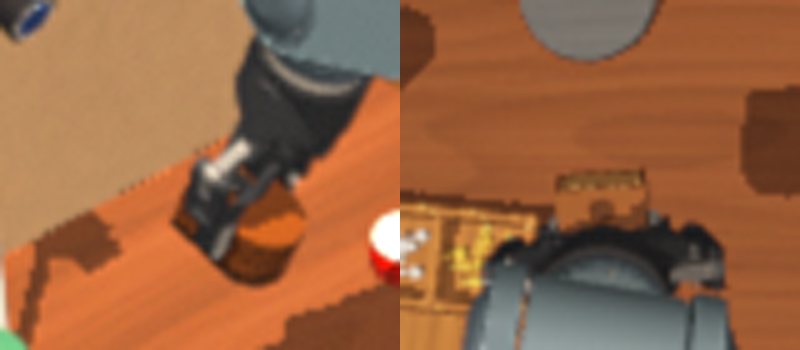

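The side crop shows the heel held leaning back, its front towards the lens at top left. The top crop shows the pale front-face strip at crop (557–650, 172–190) and the hole at about (602,210). I'll compare this with the predicted face corners.

```bash
python3 - <<'E'
from h import *
from show import *
s=arm.sense(); p=np.array([.5622,.051,.2539]); Rc=R.from_rotvec([-.105,2.706,-.023]).as_matrix()
H=np.c_[-Rc[:,0],Rc[:,1],-Rc[:,2]]; o=p-H@[0,0,.009]
d=dict(np.load("top5.npz")); cs=np.array([(.034,.026,.042),(.034,-.026,.042),(.034,.026,0),(.034,-.026,0),(.0205,0,.042)])
q=proj(d,o+cs@H.T); print("pred crop px",((q-[231,157]+.5)*5-.5+[400,0]).round(0).tolist()); print(q.round(2).tolist())
g=d["image"].astype(int)
print("blue rows 186-202, cols 258..284"); 
for v in range(189,203): print(v,*g[v,258:284,0])
print()
for v in range(189,203): print(v,*g[v,258:284,2])
C=cloud(d); v,u=np.mgrid[191:195,264:279]; print("face strip cloud",C[191:195,264:279].reshape(-1,3).mean(0), "top", C[197:199,264:278].reshape(-1,3).mean(0))
E
```

```text
pred crop px [[555.0, 193.0], [645.0, 186.0], [558.0, 175.0], [644.0, 169.0], [602.0, 212.0]]
[[261.63, 195.14], [279.51, 193.81], [262.16, 191.68], [279.47, 190.39], [270.95, 198.97]]
blue rows 186-202, cols 258..284
189 160 160 162 162 162 162 162 163 162 162 162 163 162 163 162 160 157 155 153 152 151 148 150 149 149 149
190 157 157 157 157 158 159 159 157 156 156 154 154 156 155 154 154 155 153 152 153 148 131 147 150 150 150
191 158 158 159 159 155 153 154 140 138 137 124 121 130 131 117 122 124 112 109 116 115 92 150 160 160 159
192 160 159 161 160 127 102 114 116 125 127 126 126 127 127 125 126 126 126 124 126 129 93 151 163 163 163
193 157 158 159 157 112 106 123 132 134 126 130 131 120 125 128 133 130 135 128 130 154 113 138 159 162 162
194 155 157 158 156 114 116 131 157 160 135 149 153 127 131 145 159 149 166 157 140 151 149 142 158 162 162
195 159 159 159 160 139 150 152 153 156 166 171 172 169 168 170 171 170 172 171 170 171 169 136 156 163 162
196 163 163 163 163 166 170 171 170 170 172 172 168 166 159 164 170 171 171 172 172 173 165 130 149 156 156
197 154 152 151 152 
[... 1122 characters left out ...]
50 51 51 52 50 51 50 49 42 49 51 51
196 49 51 52 50 49 50 50 48 50 51 50 49 49 45 47 51 49 50 50 51 51 48 40 46 48 49
197 46 46 48 46 49 51 50 50 51 50 49 40 36 40 42 42 48 51 52 49 49 41 41 47 47 47
198 29 31 31 32 46 50 50 50 51 51 45 35 39 40 40 37 48 52 51 41 38 37 41 53 51 48
199 30 29 30 36 47 50 50 51 51 51 46 37 40 40 38 37 46 49 47 41 37 37 45 80 72 51
200 37 29 35 61 62 53 49 50 49 49 47 32 37 33 29 29 36 38 38 37 37 36 39 81 73 48
201 44 31 49 85 72 53 51 48 40 37 36 31 27 26 27 34 36 37 37 38 37 34 38 76 62 36
202 39 32 48 81 59 48 39 37 36 33 31 30 31 31 31 30 31 35 38 36 33 33 34 36 34 32
face strip cloud [0.59361703 0.05347931 0.25373322] top [0.57118105 0.05389693 0.29260893]
```

The observed face corners match the prediction to about 0.3 px (about 1 mm), so the heel sits in the hand as assumed. One small final correction, then settle.

Call:
drive_tool --steps "-0.0008 -0.0006 -0.0005 0 -0.1 0 -1; -0.0017 -0.0013 -0.0011 0 -0.2 -0.1 -1; -0.0017 -0.0013 -0.0011 0 -0.2 -0.1 -1; -0.0017 -0.0013 -0.0011 0 -0.2 -0.1 -1; -0.0017 -0.0013 -0.0011 0 -0.2 -0.1 -1"

```text
clock: 13.45
position: [0.5636, 0.0491, 0.2559]
ee_rot: [-0.106, 2.702, -0.024]
ft_force: [0.9, 0.8, -0.5]
finger_gap: 0.599
gripper_force: 63.0
```

Call:
drive_tool --steps "0 0 0 0 0 0 -1; 0 0 0 0 0 0 -1; 0 0 0 0 0 0 -1; 0 0 0 0 0 0 -1; 0 0 0 0 0 0 -1"

```text
clock: 13.87
position: [0.5636, 0.0492, 0.2558]
ee_rot: [-0.106, 2.702, -0.024]
ft_force: [0.3, -0.2, -0.4]
finger_gap: 0.597
gripper_force: 63.0
```

Call:
drive_tool --steps "0 0 0 0 0 0 -1; 0 0 0 0 0 0 -1; 0 0 0 0 0 0 -1; 0 0 0 0 0 0 -1; 0 0 0 0 0 0 -1"

```text
clock: 14.28
position: [0.5636, 0.0492, 0.2559]
ee_rot: [-0.106, 2.702, -0.024]
ft_force: [-0.1, 0.1, -1.3]
finger_gap: 0.599
gripper_force: 63.0
```

```bash
python3 show.py; python3 -c "
from station import arm; print(arm.sense()['qvel'].round(4))"
```

```text
view [0.58843777 0.05244654 0.28058952] O [0.56659328 0.04977894 0.24723234]
t 14.2833 pos [0.5636 0.0492 0.2559] gap 0.599 F [-0.1  0.1 -1.3] | shift [0.0009 0.0007 0.0001] turn [-0.03  0.06 -0.01] calls 0.0053895159339036975 0.0017495946882805998
[-0.001  -0.0008  0.0008  0.0007 -0.0008 -0.0003]
```

At rest and within 1 mm of the aim, so I'm handing in.

```bash
python3 -c "
from station import arm; print(arm.finish_job())"
```

```text
the job is handed in; nothing more can be done
None
```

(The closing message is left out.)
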